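# Tare the dish on the carat balance

## Task

The empty pink dish on the carat balance is to be tared, which needs still air over the pan. With the fingertips only, push the open draught lid over and all the way down until it is fully shut, without letting it slam; only then press the orange tare key right down and let go, leaving the lid shut. Grip and lift nothing, work gently, do not press the grey power key, and leave the dish on the pan and the things lying round the balance as they are.

Things in the scene. Friction and masses are not known exactly. Their poses are not given: they have to be found in the camera images.
- balance: carat balance, fixed on the table: white case, x -105 to +85 mm, y -66 to +66 mm about its origin on the table, deck 38 mm high. x points from the keys (front) to the hinge (rear), y left seen from the front, z up. On it a clear grey-framed chamber open at the top, x -22 to +82, y -55 to +55 mm, rim 80 mm above the table. Display and keys in front.
- lid_hinge (a point): middle of the lid's hinge line, at the rear top edge of the chamber, 82 mm above the table, at x = +82 mm in the balance's frame; the hinge line runs along the balance's y axis.
- lid_edge (a point): middle of the lid's free edge, 108 mm from lid_hinge. The lid: clear panel in a grey frame, 108 mm long, 112 mm wide along the hinge line, 5 mm thick (2.5 mm either side of the line hinge - edge); a small lip at the edge's middle reaches 7 mm further. Shut, it lies level on the chamber with the edge in front; open, it stands about upright over the rear.
- draught_lid (a joint): opening angle in rad: 0 = shut and level, 1.57 = upright, more = leaning back, stop at 1.9; 1.2 to 1.8 at the start. Stiff friction hinge (0.07 N m): the lid stays where it is left and takes about 1 N at its edge. A push on its outer face (turned to the rear when it stands up, on top when shut) closes it.
- tare_top (a point): centre of the top of the orange tare key, right front of the deck seen from the front (balance frame x -83, y -36 mm), 42.5 mm above the table; the cap is 22 mm (x) by 32 mm (y) and stands 4.5 mm above the deck.
- tare_key (a joint): how far the tare key is pressed down, m: 0 = up, 0.003 = fully down. Sprung: about 1 N to begin, 4 N fully down; it comes back up by itself.
- power_top (a point): centre of the top of the grey power key, same size as the tare key, left front of the deck (balance frame x -83, y +36 mm). Not to be pressed.
- power_key (a joint): how far the power key is pressed down, m: 0 = up, 0.003 = fully down.
- pan_centre (a point): centre of the top of the round steel weighing pan, 79 mm in diameter, 48 mm above the table inside the chamber.
- dish: loose empty pink petal-shaped dish, 45 x 54 x 8 mm, standing on the pan; origin at the centre of its underside.
- stone_tray: loose white paper tray with stones, 33 x 36 x 7 mm, lying beside the balance; origin at the centre of its underside.
- loupe_b: loose folding loupe, 63 x 48 x 24 mm, beside the balance; origin at the centre of its underside.
- tweezers_b: loose steel tweezers, 63 x 103 x 9 mm, lying left of the balance's front; origin at the centre of their underside.
Not all that is in view belongs to the job. Leave any blue or purple look-alike of the dish alone.

How it is judged (in metres and radians):
On the way, in this order (a step that is already met when the one before it is completed fails the run):
1. the draught lid is fully shut (value of joint draught_lid below 0.04 rad), for 0.2 s.
2. with the lid shut, the tare key is pressed right down (value of joint draught_lid below 0.04 rad and value of joint tare_key above 0.0023 m), for 0.05 s.
At the end, for the whole second after the job is handed in: The draught lid is shut (under 0.04 rad, about 4 mm at its edge), both keys are up again (under 0.8 mm), the dish stands at rest on the pan (origin within 25 mm of its centre and 5 mm of its height), and the stone tray, loupe and tweezers are within 12 mm of where they lay (value of joint draught_lid below 0.04 rad and value of joint each of tare_key, power_key below 0.0008 m and horizontal distance between dish and pan_centre below 0.025 m and z of dish in the frame of pan_centre between -0.005 and 0.005 m and linear speed of dish below 0.02 m/s and distance of each of stone_tray, loupe_b, tweezers_b from where it was at the start of the episode below 0.012 m); the robot touches nothing.
It fails at once if the power key is pressed, or the tare key while the lid is still open (over 0.06 rad); pressed: over 1.5 mm ((value of joint tare_key above 0.0015 m and value of joint draught_lid above 0.06 rad) or value of joint power_key above 0.0015 m).
It fails at once if the lid slams (closing faster than 3 rad/s in its last 0.25 rad) (value of joint draught_lid below 0.25 rad and velocity of joint draught_lid below -3 rad/s).
It fails at once if the robot presses on the balance with over 45 N (contact force between any of the fingers, the arm and balance above 45 N).
It fails at once if the dish is moved or lifted over 10 mm (distance of dish from where it was at the start of the episode above 0.01 m).
It fails at once if the stone tray, loupe or tweezers is moved or lifted over 12 mm (distance of any of stone_tray, loupe_b, tweezers_b from where it was at the start of the episode above 0.012 m).
It also fails if it takes over 43 s, if anything falls off the work surface, if the arm or the gripper's body presses on something with over 40 N, if the wrist force passes 120 N, or if a joint passes its speed limit or range.

## Robot

A 6-joint arm with a two-finger parallel gripper is mounted at the origin on a cart in front of the work surface, level with it; the furniture and walls round the work are solid. World frame = base frame: x ahead of the robot, y to its left, z up, the work surface at z = 0. Lengths are in m, angles in degrees, forces in N, time in s.
With the tool pointing down it reaches from about 0.35 to 0.925 m from the base axis. Payload 6.4 kg.
Tool frame: the origin (TCP) lies between the finger pads; the fingertips stand 8 mm ahead of it and the grasp point (between the pads) lies 11 mm behind it; z points along the fingers, y is the line along which they close (so a half turn about z gives the same grasp; the last joint's range is limited). The gripper opens to 94 mm and grips with 3 to 60 N. Pads are 16 mm wide; open, the fingers measure 119 mm over their backs; the gripper's body (75 mm by 177 mm) begins 78 mm behind the grasp point.
Start: joints at [-75.751, 14.043, 89.255, -0, 76.702, -9.975], TCP at [0.267, -0.593, 0.189] pointing down, gripper open.
Joint ranges: [-179.41, 179.41], [-58.25, 129.5], [7.25, 145.43], [-54.29, 234.29], [11.92, 165.04], [-157.13, 157.13]. Speed limits (degrees/s): [147.25, 147.25, 180, 180, 180, 180].

## Interface

Orientations are given as a 3x3 rotation matrix whose columns are the frame's x, y, z axes.
In Python, from workcell import * gives the robot as it stands.
- The arm moves only by the shell command python3 -m crank 'ROWS' [FORCE]. ROWS is JSON, a list of rows, each an object with "delta_pos": the shift along the tool's x, y, z in cm, a list of three; "delta_rot": the turn, a rotation vector about the tool's x, y, z in degrees, a list of three; "gripper": the finger opening in cm, from 0 to 9.4. A call has 1 to 8 rows; each row is the pose to reach, as a shift and turn from the pose commanded when the call began, along the tool's axes at that moment; what a row does not reach only later rows make up. A row lasts 1/12 s, in which the tool goes at most 41.7 mm and 7.16 degrees, less where a joint would pass 70% of its speed; a pose out of reach is approached as far as the arm can. A call with a gripper value outside its range is refused whole. The fingers move at their own pace and stop on an object; FORCE is the grip in N (left out, the last holds). Time passes only in rows, so rows that repeat a pose let the fingers close. It gives the time, the measured TCP pose, the force, the opening and the grip force at its end, in the units of the state.
- get_state(): the state, without advancing time (a new reading comes with each control period).
- read_camera(name): name is "scene" or "top"; returns a dict with "color" (384x512x3 uint8, red, green, blue), "fx", "fy", "cx", "cy" (pixels), "world_to_cam" (4x4, takes a point from world to camera coordinates). Camera axes: x right, y down, z forward; pixel columns grow to the right and rows downward; lengths in m; the calibration is good to about 2 mm. A picture is of the moment at which its call begins. There is no depth.
- job_done(): hands the job in; it is judged then, once.
Trained networks look in a picture, given as the dict that the camera call returned (one of the last four; its "shot" number tells which), for a name from the list of things; names that differ only in an ending like _2 or _b are one class to them, and where a whole thing is asked for, a point or a joint stands for the part that bears it (a point fixed in the world has none). Each returns a list of dicts, best first, with "p" (0 to 1); they miss things now and then, are a little off and sometimes report something else, mostly with a low value. They report only what shows in the picture. A call takes as long as a camera call. They do not tell look-alikes from the thing itself.
- find_in(picture, thing): "uv" ([column, row] in pixels, amid what is visible of it).
- cut_out(picture, thing): "region" (384x512 bool, what is visible of it) and "uv" ([column, row] in pixels, amid what is visible of it).
- mark_of(picture, thing): "uv" ([column, row] in pixels: a listed point, or the origin of a listed thing).
The state is a dict: "time": time; "q": joint angles; "joint_vel": joint speeds; "tau": joint torques, N m; "tcp_pos": TCP position; "orientation": TCP orientation; "ft_force": force on the tool from outside, world axes, zero at the start; "wrist_torque": the same for the moment, N m; "grip_width": opening from 0.0 (shut) to 1.0 (fully open); "grip_force": force on a finger pad.
Only numpy, scipy, OpenCV 4.12 (cv2) and the standard library are available. Lean on these libraries where they do the work, as an engineer would, in place of code of your own. Each camera call takes 0.05 s, during which the arm holds its last target. There are 200 camera calls.

## Working session

There is one attempt and no reset: what is moved stays moved. The work goes in short steps, Python scripts to look and compute and a shell command to move; the robot and the scene stay as the last step left them, time stands still between calls to the robot, and variables do not carry over. Pictures are saved under pics/ and viewed, at most 10 in all, crops included, and the job is handed in when it is done.

```bash
mkdir -p pics; ls; cat > h.py <<'E'
from workcell import *
import numpy as np, cv2
def ray(p,uv):
    M=np.array(p["world_to_cam"]);R=M[:3,:3];t=M[:3,3]
    d=R.T@np.array([(uv[0]-p["cx"])/p["fx"],(uv[1]-p["cy"])/p["fy"],1]);return -R.T@t,d
def onz(p,uv,z):
    o,d=ray(p,uv);return o+d*(z-o[2])/d[2]
def proj(p,X):
    M=np.array(p["world_to_cam"]);c=M[:3,:3]@np.array(X)+M[:3,3];return np.array([p["fx"]*c[0]/c[2]+p["cx"],p["fy"]*c[1]/c[2]+p["cy"]])
E
python3 - <<'E'
from h import *
np.set_printoptions(precision=4,suppress=True)
print(get_state())
P={n:read_camera(n) for n in("scene","top")}
Z=dict(lid_hinge=.082,tare_top=.0425,power_top=.0425,pan_centre=.048,balance=0,lid_edge=.18,stone_tray=0,loupe_b=0,tweezers_b=0,dish=.048)
for n,p in P.items():
    print(n,ray(p,(p["cx"],p["cy"])))
    cv2.imwrite(f"pics/{n}0.png",p["color"][:,:,::-1])
    for k,z in Z.items():
        for r in mark_of(p,k)[:2]: print(k,np.array(r["uv"]),round(r["p"],2),onz(p,r["uv"],z))
E
```

```text
pics
{'time': 0.0, 'q': array([-75.7502,  14.0827,  89.3243,   0.    ,  76.7023,  -9.9748]), 'joint_vel': array([ 0.0405,  0.0621, -0.0367, -0.0684, -0.0534,  0.0538]), 'tau': array([ -0.0005, -41.5837, -31.4602,   0.0685,   0.0333,  -0.0002]), 'tcp_pos': array([ 0.2666, -0.5921,  0.1875]), 'orientation': array([[ 0.9119,  0.4103, -0.0005],
       [ 0.4103, -0.9119,  0.0018],
       [ 0.0003, -0.0019, -1.    ]]), 'ft_force': array([-0.9919,  0.5188, -1.1661]), 'wrist_torque': array([ 0.0155, -0.0027, -0.0496]), 'grip_force': 0.0, 'grip_width': 0.9986173288794636}
scene (array([0.1213, 0.3163, 0.6864]), array([ 0.404 , -0.6307, -0.6626]))
lid_hinge [246.4 181.4] 0.94 [ 0.5258 -0.2788  0.082 ]
tare_top [249.2 184.1] 0.55 [ 0.541  -0.3131  0.0425]
power_top [241.1 250.1] 0.64 [ 0.4396 -0.1322  0.0425]
pan_centre [253.  207.9] 0.69 [ 0.4847 -0.2443  0.048 ]
pan_centre [190.7 276.5] 0.15 [ 0.4792 -0.0219  0.048 ]
balance [253.6 234.7] 0.72 [ 0.4629 -0.2145 -0.    ]
lid_edge [251.8 137.2] 0.66 [ 0.5343 -0.3128  0.18  ]
tweezers_b [191.2 275.3] 0.82 [ 0.5072 -0.0502  0.    ]
dish [256.4 209
[... 216 characters left out ...]
tare_top [192.3 251.8] 0.49 [ 0.3885 -0.1704  0.0425]
power_top [171.  221.7] 0.57 [ 0.4475 -0.13    0.0425]
pan_centre [226.8 200.6] 0.82 [ 0.4859 -0.2391  0.048 ]
pan_centre [218.6 217.3] 0.71 [ 0.4539 -0.2226  0.048 ]
balance [218.7 215.5] 0.68 [ 0.4588 -0.2208  0.    ]
balance [232.9 198.4] 0.6 [ 0.4931 -0.2504  0.    ]
lid_edge [255.9 169.1] 0.95 [ 0.5293 -0.2919  0.18  ]
stone_tray [289.9 237.7] 0.67 [ 0.4103 -0.3651  0.    ]
loupe_b [254.3 256.9] 0.93 [ 0.3732 -0.2915  0.    ]
tweezers_b [227.9 201.8] 0.68 [ 0.4864 -0.24    0.    ]
tweezers_b [136.  190.6] 0.45 [ 0.5132 -0.0533  0.    ]
dish [304.  194.8] 0.81 [ 0.4941 -0.3898  0.048 ]
dish [351.5 170.5] 0.72 [ 0.54   -0.4849  0.048 ]
```

View pics/scene0.png

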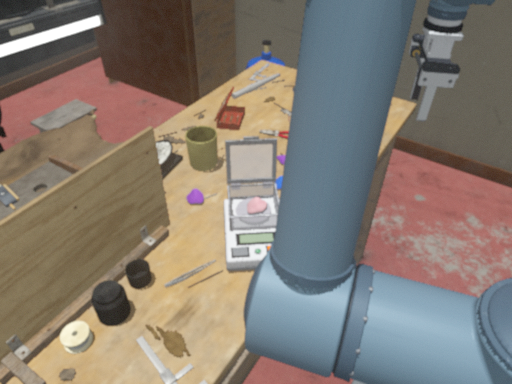

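View pics/top0.png

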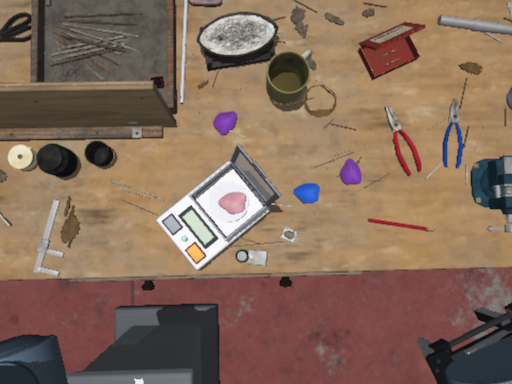

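The top view shows the balance at about (218,210): tare key (195,253), power key (171,222), pan and pink dish (232,202), and the lid standing up from (240,150) to (279,200). The tray (289,236) and loupe (252,257) lie to its right and clear. Next I'll fit the pose and lid angle and overlay the result.

```bash
cat > fit.py <<'E'
from h import *
from scipy.optimize import least_squares
def T(v,b): c,s=np.cos(v[2]),np.sin(v[2]);return np.array([v[0]+c*b[0]-s*b[1],v[1]+s*b[0]+c*b[1],b[2]])
def lid(th,r=.108,y=0,n=0): return np.array([.082-r*np.cos(th)+n*np.sin(th),y,.082+r*np.sin(th)+n*np.cos(th)])
E
python3 - <<'E'
from fit import *
np.set_printoptions(precision=4,suppress=True)
s=read_camera("scene");t=read_camera("top")
c=cv2.cvtColor(t["color"],cv2.COLOR_RGB2HSV);m=cv2.inRange(c,(8,150,150),(22,255,255));m[:235]=0;m[270:]=0;m[:,:180]=0;m[:,215:]=0
ys,xs=np.nonzero(m);tare=np.array([xs.mean(),ys.mean()]);print("tare",tare,len(xs))
B=dict(tare_top=(-.083,-.036,.0425),power_top=(-.083,.036,.0425),lid_hinge=(.082,0,.082))
obs=[(t,tare,B["tare_top"])]
for p,ks in((t,("power_top","lid_hinge")),(s,("power_top","lid_hinge"))):
    for k in ks: obs.append((p,np.array(mark_of(p,k)[0]["uv"]),B[k]))
le=[(p,np.array(mark_of(p,"lid_edge")[0]["uv"])) for p in(s,t)]
f=lambda v:np.concatenate([proj(p,T(v,b))-u for p,u,b in obs]+[proj(p,T(v,lid(v[3])))-u for p,u in le])
r=least_squares(f,[.465,-.219,-.97,1.57],loss="soft_l1");v=r.x
print(v,f(v).reshape(-1,2));np.save("v.npy",v)
K=4
im=[]
for p,(x0,y0),(w,h) in((t,(150,135),(140,140)),(s,(215,130),(70,150))):
    k=K
    a=cv2.resize(p["color"][y0:y0+h,x0:x0+w,::-1],None,fx=k,fy=k)
    def poly(pts,col):
        q=np.array([(proj(p,T(v,b))-(x0,y0)+.5)*k for b in pts]);cv2.polylines(a,[q.astype(np.int32)],True,col,1)
    rect=lambda x1,x2,y1,y2,z:[(x1,y1,z),(x2,y1,z),(x2,y2,z),(x1,y2,z)]
    poly(rect(-.105,.085,-.066,.066,.038),(0,0,255))
    for y in(-.036,.036): poly(rect(-.094,-.072,y-.016,y+.016,.0425),(255,0,0))
    poly(rect(-.022,.082,-.055,.055,.08),(0,255,0))
    poly([lid(v[3],rr,y) for rr,y in((0,-.056),(.108,-.056),(.108,.056),(0,.056))],(255,0,255))
    im.append(cv2.copyMakeBorder(a,0,600-h*k if h*k<600 else 0,0,0,cv2.BORDER_CONSTANT))
o=np.hstack(im);o=cv2.resize(o,(800,int(o.shape[0]*800/o.shape[1])));cv2.imwrite("pics/ov.png",o)
E
```

```text
tare [195.4375 254.0729] 96
[ 0.4681 -0.2196 -0.9142  1.6686] [[-0.3429 -2.5428]
 [-1.9148  0.8173]
 [-0.2565 -0.6366]
 [ 1.9839 -3.0169]
 [-0.806   0.1699]
 [ 0.1678 -0.415 ]
 [ 0.5059  1.3057]]
```

View pics/ov.png

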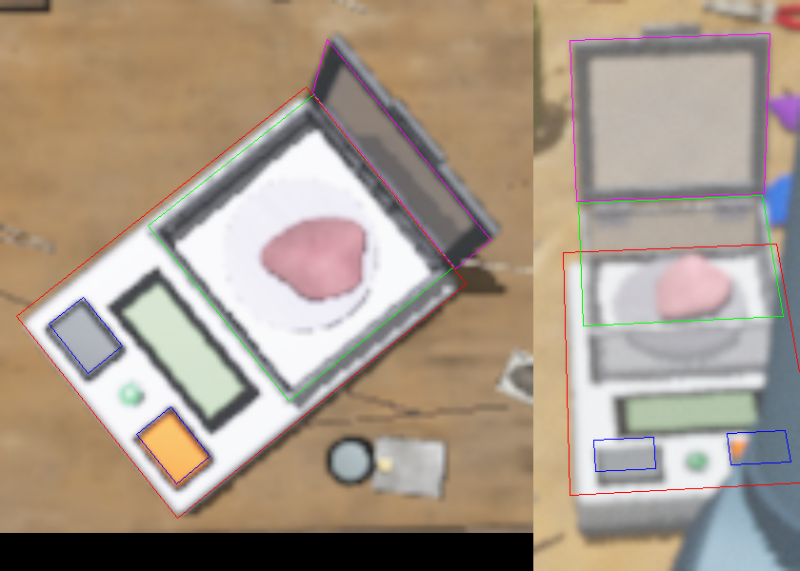

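The fit sits well on the picture, with the lid at about 1.67 rad. I'll turn the tool so that its y axis lies along the balance's x, and close the fingers.

```bash
python3 -m crank '[{"delta_pos":[0,0,0],"delta_rot":[0,0,-7],"gripper":0},{"delta_pos":[0,0,0],"delta_rot":[0,0,-13.4],"gripper":0},{"delta_pos":[0,0,0],"delta_rot":[0,0,-13.4],"gripper":0},{"delta_pos":[0,0,0],"delta_rot":[0,0,-13.4],"gripper":0}]' 10
cat > b.py <<'E'
from fit import *
np.set_printoptions(precision=4,suppress=True)
v=np.load("v.npy");s=get_state();c,n=np.cos(v[2]),np.sin(v[2])
R=np.array([[c,n,0],[-n,c,0],[0,0,1]])
print("t",s["time"],"tcp bal",R@(s["tcp_pos"]-[v[0],v[1],0]),"F bal",R@s["ft_force"],"\n",R@s["orientation"],s["grip_width"])
E
python3 b.py
```

```text
time: 1.83
tcp_pos: [0.2667, -0.5928, 0.1886]
orientation: [[0.794, 0.608, 0.0], [0.608, -0.794, 0.0], [0.0, -0.0, -1.0]]
ft_force: [-0.2, 0.5, -0.5]
grip_width: 0.751
grip_force: 0.0
t 1.8333 tcp bal [ 0.1727 -0.3873  0.1886] F bal [-0.5112  0.2023 -0.4893] 
 [[ 0.0028  1.     -0.    ]
 [ 1.     -0.0028  0.    ]
 [ 0.     -0.     -1.    ]] 0.7513017610192211
```

```bash
python3 -m crank '[{"delta_pos":[4,0,0],"delta_rot":[0,0,0],"gripper":0},{"delta_pos":[8,0,0],"delta_rot":[0,0,0],"gripper":0},{"delta_pos":[12,0,0],"delta_rot":[0,0,0],"gripper":0},{"delta_pos":[16,0,0],"delta_rot":[0,0,0],"gripper":0},{"delta_pos":[20,-0.5,0],"delta_rot":[0,0,0],"gripper":0},{"delta_pos":[24,-1,0],"delta_rot":[0,0,0],"gripper":0},{"delta_pos":[28,-1.5,0],"delta_rot":[0,0,0],"gripper":0},{"delta_pos":[30,-2,0],"delta_rot":[0,0,0],"gripper":0}]' 10
python3 b.py
```

```text
time: 2.5
tcp_pos: [0.4948, -0.3907, 0.1887]
orientation: [[0.792, 0.611, 0.001], [0.611, -0.792, 0.0], [0.001, 0.0, -1.0]]
ft_force: [-0.2, 0.3, 0.6]
grip_width: 0.185
grip_force: 0.0
t 2.5 tcp bal [ 0.1519 -0.0833  0.1887] F bal [-0.3231  0.0577  0.6089] 
 [[-0.0003  1.      0.0002]
 [ 1.      0.0003  0.001 ]
 [ 0.001   0.0002 -1.    ]] 0.18505792113439368
```

```bash
python3 -m crank '[{"delta_pos":[3,0,0.5],"delta_rot":[0,0,0],"gripper":0},{"delta_pos":[6,0,1],"delta_rot":[0,0,0],"gripper":0},{"delta_pos":[8.5,0,1.6],"delta_rot":[0,0,0],"gripper":0},{"delta_pos":[8.5,0,1.6],"delta_rot":[0,0,0],"gripper":0},{"delta_pos":[8.5,0,1.6],"delta_rot":[0,0,0],"gripper":0}]' 10
python3 - <<'E'
from b import *
p=read_camera("top");q=read_camera("scene")
o=np.hstack([cv2.resize(p["color"][110:270,160:330,::-1],(425,400)),cv2.resize(q["color"][90:250,200:330,::-1],(325,400))])
cv2.imwrite("pics/a1.png",o)
E
```

```text
time: 2.92
tcp_pos: [0.5598, -0.341, 0.172]
orientation: [[0.792, 0.611, -0.001], [0.611, -0.792, 0.0], [-0.001, -0.001, -1.0]]
ft_force: [0.3, -0.1, -0.4]
grip_width: 0.004
grip_force: 0.0
t 2.9167 tcp bal [ 0.1521 -0.0014  0.172 ] F bal [ 0.2469  0.1528 -0.3829] 
 [[-0.0004  1.     -0.001 ]
 [ 1.      0.0004 -0.0005]
 [-0.0005 -0.001  -1.    ]] 0.004489510407429267
```

View pics/a1.png

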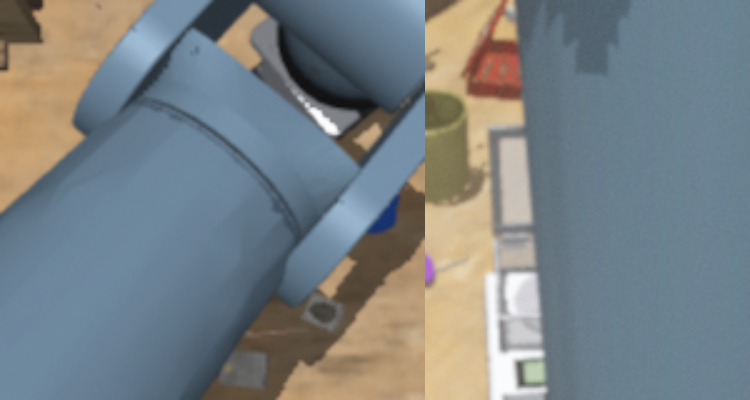

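The fingertips are now behind the lid, which is still upright; the arm hides most of it in both views. I'll move into contact and start tipping it.

```bash
python3 -m crank '[{"delta_pos":[0,-2,0],"delta_rot":[0,0,0],"gripper":0},{"delta_pos":[0,-3.7,0],"delta_rot":[0,0,0],"gripper":0},{"delta_pos":[0,-4.4,-0.1],"delta_rot":[0,0,0],"gripper":0},{"delta_pos":[0,-4.9,-0.2],"delta_rot":[0,0,0],"gripper":0},{"delta_pos":[0,-5.5,-0.3],"delta_rot":[0,0,0],"gripper":0},{"delta_pos":[0,-6.2,-0.3],"delta_rot":[0,0,0],"gripper":0},{"delta_pos":[0,-6.9,-0.2],"delta_rot":[0,0,0],"gripper":0},{"delta_pos":[0,-6.9,-0.2],"delta_rot":[0,0,0],"gripper":0}]' 10
python3 b.py
```

```text
time: 3.68
tcp_pos: [0.5167, -0.2865, 0.1743]
orientation: [[0.792, 0.611, -0.0], [0.611, -0.792, 0.0], [-0.0, -0.001, -1.0]]
ft_force: [0.7, -0.5, 0.1]
grip_width: 0.002
grip_force: 0.0
t 3.6833 tcp bal [ 0.0827 -0.0023  0.1743] F bal [0.8024 0.2433 0.052 ] 
 [[-0.0001  1.     -0.0006]
 [ 1.      0.0001 -0.0001]
 [-0.0001 -0.0006 -1.    ]] 0.002309925929731206
```

```bash
python3 -m crank '[{"delta_pos":[0,-0.85,0.2],"delta_rot":[0,0,0],"gripper":0},{"delta_pos":[0,-1.65,0.4],"delta_rot":[0,0,0],"gripper":0},{"delta_pos":[0,-2.4,0.75],"delta_rot":[0,0,0],"gripper":0},{"delta_pos":[0,-3.2,1.15],"delta_rot":[0,0,0],"gripper":0},{"delta_pos":[0,-3.9,1.6],"delta_rot":[0,0,0],"gripper":0},{"delta_pos":[0,-4.55,2.15],"delta_rot":[0,0,0],"gripper":0},{"delta_pos":[0,-5.15,2.75],"delta_rot":[0,0,0],"gripper":0},{"delta_pos":[0,-5.7,3.4],"delta_rot":[0,0,0],"gripper":0}]' 10
python3 - <<'E'
from b import *
q=read_camera("scene");p=read_camera("top")
o=np.hstack([cv2.resize(p["color"][110:270,160:330,::-1],(425,400)),cv2.resize(q["color"][90:270,200:330,::-1],(325,450))[:400]])
cv2.imwrite("pics/a2.png",o)
E
```

```text
time: 4.35
tcp_pos: [0.4821, -0.2415, 0.1399]
orientation: [[0.792, 0.611, -0.0], [0.611, -0.792, -0.0], [-0.0, -0.0, -1.0]]
ft_force: [-0.2, -0.3, -0.9]
grip_width: 0.004
grip_force: 0.0
t 4.35 tcp bal [ 0.0259 -0.0023  0.1399] F bal [ 0.0763 -0.3187 -0.8994] 
 [[-0.0002  1.     -0.    ]
 [ 1.      0.0002 -0.    ]
 [-0.     -0.     -1.    ]] 0.003957840491297381
```

View pics/a2.png

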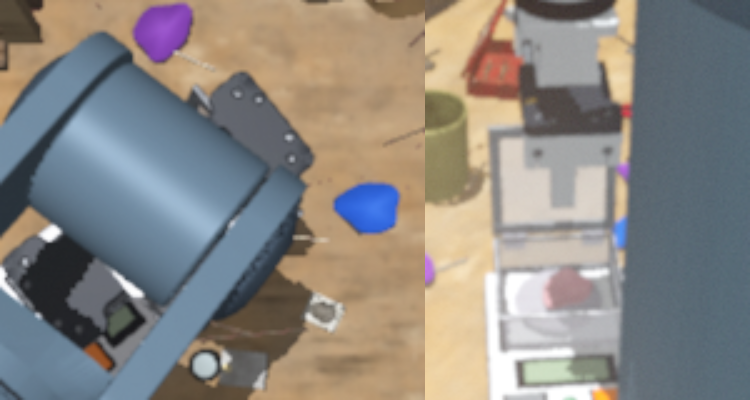

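The scene view seems to show the lid still upright, at crop rows 127–230. I'll check that against projections and the lid-edge detections.

```bash
python3 - <<'E'
from b import *
q=read_camera("scene")
s=get_state();tip=s["tcp_pos"]+[0,0,-.008]
print("tip proj",proj(q,tip),"tip behind",proj(q,T(v,(.11,0,.132))))
for th in (1.67,1.2,.9,.6): print(th,[proj(q,T(v,lid(th,.108,y))) for y in(.056,0,-.056)])
for k in("lid_edge","lid_hinge"): print(k,[(r["uv"],r["p"]) for r in mark_of(q,k)])
a=q["color"][90:240,225:295,::-1];cv2.imwrite("pics/a3.png",cv2.resize(a,None,fx=4,fy=4,interpolation=cv2.INTER_CUBIC))
E
```

```text
t 4.45 tcp bal [ 0.0249 -0.0025  0.1388] F bal [ 0.3095 -0.1517 -0.2604] 
 [[-0.0004  1.     -0.0029]
 [ 1.      0.0004 -0.0007]
 [-0.0007 -0.0029 -1.    ]] 0.004644580854895774
tip proj [253.6808 180.2324] tip behind [249.8262 156.2175]
1.67 [array([224.0375, 140.161 ]), array([250.4628, 139.2502]), array([276.6695, 138.347 ])]
1.2 [array([224.687 , 156.8412]), array([252.1326, 155.8232]), array([279.3426, 154.8139])]
0.9 [array([225.2977, 171.6003]), array([253.0782, 170.5053]), array([280.6172, 169.4199])]
0.6 [array([225.9827, 187.6328]), array([253.7858, 186.4668]), array([281.3471, 185.3109])]
lid_edge [([254.6, 138.7], 0.91)]
lid_hinge [([247.2, 180.6], 0.72)]
```

View pics/a3.png

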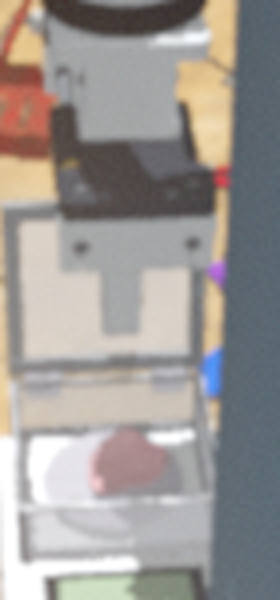

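The lid is indeed still upright, and the finger tip (scene pixel about (255,174)) is in front of it and higher in the picture than I predicted. I'll check the gripper geometry against the picture.

```bash
python3 - <<'E'
from b import *
q=read_camera("scene")
f=lambda *b:proj(q,T(v,b))
x,y,z=.0249,-.0025,.1388
for dx in(-.0125,.0125):
  for dz in(-.008,.0,.01,.02): print("tip",dx,dz,f(x+dx,y,z+dz))
print("body front/rear bottom corners",[f(x+dx,y+dy,z+.089) for dx in(-.0885,.0885) for dy in(-.0375,.0375)])
print("body if rot 90",[f(x+dx,y+dy,z+.089) for dx in(-.0375,.0375) for dy in(-.0885,.0885)])
print("cam dist",np.linalg.norm(ray(q,(0,0))[0]-get_state()["tcp_pos"]),q["fx"])
E
```

```text
t 4.6 tcp bal [ 0.027  -0.0023  0.1408] F bal [ 0.4669 -0.2283 -0.1598] 
 [[ 0.0001  1.      0.0005]
 [ 1.     -0.0001  0.0001]
 [ 0.0001  0.0005 -1.    ]] 0.004325705978562636
tip -0.0125 -0.008 [254.2257 184.7323]
tip -0.0125 0.0 [254.2651 181.7778]
tip -0.0125 0.01 [254.315  178.0324]
tip -0.0125 0.02 [254.3657 174.2277]
tip 0.0125 -0.008 [253.3302 177.0816]
tip 0.0125 0.0 [253.3633 174.1438]
tip 0.0125 0.01 [253.4052 170.4208]
tip 0.0125 0.02 [253.4477 166.6401]
body front/rear bottom corners [array([278.9482, 170.1192]), array([236.9481, 171.7789]), array([268.814 , 117.8534]), array([233.175 , 118.9647])]
body if rot 90 [array([302.5514, 152.2433]), array([208.2751, 155.7145]), array([296.4954, 130.3736]), array([208.5459, 133.3031])]
cam dist 0.8605157506161208 412.84548437257
```

```bash
python3 - <<'E'
from b import *
p=read_camera("top");q=read_camera("scene")
o=np.hstack([cv2.resize(p["color"][110:290,150:330,::-1],(540,540),interpolation=cv2.INTER_CUBIC),cv2.resize(q["color"][60:240,225:305,::-1],(240,540),interpolation=cv2.INTER_CUBIC)])
x,y,z=.026,-.0023,.14
F=lambda P,b,o0,k,ox:tuple(int(a) for a in ((proj(P,T(v,b))-o0+.5)*k+[ox,0]))
for dz,col in((.089,(0,0,255)),(.13,(0,255,0))):
  pts=[(x+a,y+b,z+dz) for a,b in((-.0885,-.0375),(.0885,-.0375),(.0885,.0375),(-.0885,.0375))]
  for P,o0,ox in((p,(150,110),0),(q,(225,60),540)): cv2.polylines(o,[np.array([F(P,b,o0,3,ox) for b in pts])],True,col,1)
pts=[(x+a,y+b,z-.008) for a,b in((-.0125,-.008),(.0125,-.008),(.0125,.008),(-.0125,.008))]
for P,o0,ox in((p,(150,110),0),(q,(225,60),540)): cv2.polylines(o,[np.array([F(P,b,o0,3,ox) for b in pts])],True,(255,0,255),1)
cv2.imwrite("pics/a4.png",o)
E
```

```text
t 4.65 tcp bal [ 0.0272 -0.0022  0.141 ] F bal [-0.0091  0.5482 -0.0442] 
 [[ 0.      1.      0.0009]
 [ 1.     -0.      0.0002]
 [ 0.0002  0.0009 -1.    ]] 0.00708812592623872
```

View pics/a4.png

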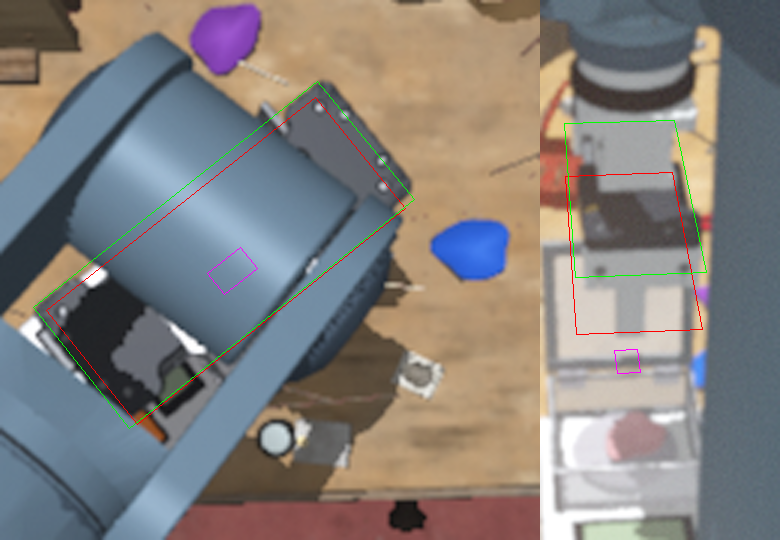

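In the top view the body lines up horizontally. In the scene view the whole gripper, body and tip, sits about 30 mm higher than its reported pose implies. So the tip passed over the lid, which also explains why there was no contact force. I'll go back over it and come down lower behind it.

```bash
python3 -m crank '[{"delta_pos":[0,0,-3.5],"delta_rot":[0,0,0],"gripper":0},{"delta_pos":[0,0,-7],"delta_rot":[0,0,0],"gripper":0},{"delta_pos":[0,3.5,-7],"delta_rot":[0,0,0],"gripper":0},{"delta_pos":[0,7,-7],"delta_rot":[0,0,0],"gripper":0},{"delta_pos":[0,10.5,-7],"delta_rot":[0,0,0],"gripper":0},{"delta_pos":[0,13.5,-7],"delta_rot":[0,0,0],"gripper":0},{"delta_pos":[0,13.5,-7],"delta_rot":[0,0,0],"gripper":0},{"delta_pos":[0,13.5,-7],"delta_rot":[0,0,0],"gripper":0}]' 10
python3 -m crank '[{"delta_pos":[0,0,2],"delta_rot":[0,0,0],"gripper":0},{"delta_pos":[0,0,4],"delta_rot":[0,0,0],"gripper":0},{"delta_pos":[0,0,6],"delta_rot":[0,0,0],"gripper":0},{"delta_pos":[0,0,7],"delta_rot":[0,0,0],"gripper":0},{"delta_pos":[0,0,7],"delta_rot":[0,0,0],"gripper":0}]' 10
python3 - <<'E'
from b import *
q=read_camera("scene")
for k in("lid_edge","lid_hinge"): print(k,[(r["uv"],r["p"]) for r in mark_of(q,k)])
E
```

```text
time: 5.42
tcp_pos: [0.5652, -0.35, 0.2097]
orientation: [[0.793, 0.61, -0.001], [0.61, -0.793, 0.001], [-0.0, -0.001, -1.0]]
ft_force: [0.0, 1.2, 0.4]
grip_width: 0.006
grip_force: 0.0
time: 5.83
tcp_pos: [0.5632, -0.3471, 0.1378]
orientation: [[0.792, 0.611, -0.004], [0.611, -0.792, 0.003], [-0.001, -0.005, -1.0]]
ft_force: [-0.1, 0.3, 0.2]
grip_width: 0.005
grip_force: 0.0
t 5.8333 tcp bal [ 0.1591 -0.0024  0.1378] F bal [-0.277   0.0888  0.2089] 
 [[-0.0005  1.     -0.0051]
 [ 1.      0.0005 -0.001 ]
 [-0.001  -0.0051 -1.    ]] 0.00522649353080887
lid_edge []
lid_hinge [([249.4, 183.1], 0.97)]
```

```bash
python3 -m crank '[{"delta_pos":[0,-2,0],"delta_rot":[0,0,0],"gripper":0},{"delta_pos":[0,-4,0],"delta_rot":[0,0,0],"gripper":0},{"delta_pos":[0,-5,0],"delta_rot":[0,0,0],"gripper":0},{"delta_pos":[0,-5.7,0],"delta_rot":[0,0,0],"gripper":0},{"delta_pos":[0,-6.4,0],"delta_rot":[0,0,0],"gripper":0},{"delta_pos":[0,-7,0],"delta_rot":[0,0,0],"gripper":0},{"delta_pos":[0,-7,0],"delta_rot":[0,0,0],"gripper":0}]' 10
python3 - <<'E'
from b import *
q=read_camera("scene")
for k in("lid_edge","lid_hinge"): print(k,[(r["uv"],r["p"]) for r in mark_of(q,k)])
f=lambda *b:proj(q,T(v,b))
for th in (1.67,1.5,1.4,1.2,1.): print(th,proj(q,T(v,lid(th,.108,.056))))
a=q["color"][60:240,205:305,::-1];cv2.imwrite("pics/a5.png",cv2.resize(a,None,fx=3.3,fy=3.3,interpolation=cv2.INTER_CUBIC))
E
```

```text
time: 6.57
tcp_pos: [0.522, -0.2932, 0.141]
orientation: [[0.792, 0.611, 0.0], [0.611, -0.792, -0.0], [0.0, 0.0, -1.0]]
ft_force: [-0.4, 0.0, 0.4]
grip_width: 0.001
grip_force: 0.0
t 6.5667 tcp bal [ 0.0913 -0.0022  0.141 ] F bal [-0.2534 -0.2479  0.3509] 
 [[-0.0003  1.      0.0003]
 [ 1.      0.0003  0.0001]
 [ 0.0001  0.0003 -1.    ]] 0.001276265734815549
lid_edge [([252.8, 142.6], 0.85)]
lid_hinge [([248.4, 180.3], 0.85)]
1.67 [224.0375 140.161 ]
1.5 [224.2203 145.058 ]
1.4 [224.3566 148.5712]
1.2 [224.687  156.8412]
1.0 [225.082 166.446]
```

View pics/a5.png

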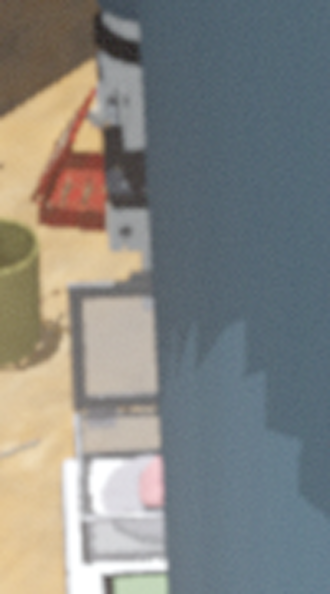

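The lid's top corner has dropped from about row 142 to 147, so the fingers are now pushing it, at about 1.48 rad. I'll follow the arc with the 30 mm height correction.

```bash
python3 -m crank '[{"delta_pos":[0,-0.95,-0.3],"delta_rot":[0,0,0],"gripper":0},{"delta_pos":[0,-1.75,-0.2],"delta_rot":[0,0,0],"gripper":0},{"delta_pos":[0,-2.6,0.1],"delta_rot":[0,0,0],"gripper":0},{"delta_pos":[0,-3.4,0.4],"delta_rot":[0,0,0],"gripper":0},{"delta_pos":[0,-4.1,0.8],"delta_rot":[0,0,0],"gripper":0},{"delta_pos":[0,-4.85,1.3],"delta_rot":[0,0,0],"gripper":0},{"delta_pos":[0,-5.5,1.8],"delta_rot":[0,0,0],"gripper":0},{"delta_pos":[0,-5.5,1.8],"delta_rot":[0,0,0],"gripper":0}]' 10
python3 - <<'E'
from b import *
q=read_camera("scene")
for k in("lid_edge","lid_hinge"): print(k,[(r["uv"],r["p"]) for r in mark_of(q,k)])
for th in (1.2,1.,.8,.6,.4): print(th,proj(q,T(v,lid(th,.108,0))))
a=q["color"][60:260,205:305,::-1];cv2.imwrite("pics/a6.png",cv2.resize(a,None,fx=3,fy=3,interpolation=cv2.INTER_CUBIC))
E
```

```text
time: 7.38
tcp_pos: [0.4871, -0.2482, 0.1208]
orientation: [[0.792, 0.611, -0.003], [0.611, -0.792, 0.002], [-0.001, -0.003, -1.0]]
ft_force: [-0.4, 0.3, -0.4]
grip_width: 0.002
grip_force: 0.0
t 7.3833 tcp bal [ 0.0343 -0.0024  0.1208] F bal [-0.4715 -0.0974 -0.4388] 
 [[-0.0006  1.     -0.0033]
 [ 1.      0.0006 -0.0006]
 [-0.0006 -0.0033 -1.    ]] 0.002496255763124526
lid_edge [([256.0, 173.5], 0.68)]
lid_hinge [([251.3, 177.8], 0.93)]
1.2 [252.1326 155.8232]
1.0 [252.7839 165.3766]
0.8 [253.3457 175.7784]
0.6 [253.7858 186.4668]
0.4 [254.0804 196.8539]
```

View pics/a6.png

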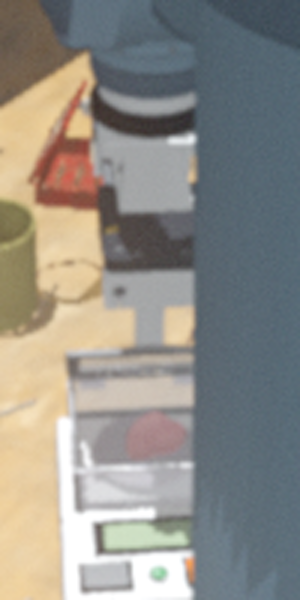

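The lid's edge is at crop row 350 (image row about 177), so it's at about 0.78 rad, as planned with the correction.

```bash
python3 -m crank '[{"delta_pos":[0,-0.6,0.6],"delta_rot":[0,0,0],"gripper":0},{"delta_pos":[0,-1.1,1.25],"delta_rot":[0,0,0],"gripper":0},{"delta_pos":[0,-1.55,2.0],"delta_rot":[0,0,0],"gripper":0},{"delta_pos":[0,-2.0,2.75],"delta_rot":[0,0,0],"gripper":0},{"delta_pos":[0,-2.2,3.3],"delta_rot":[0,0,0],"gripper":0},{"delta_pos":[0,-2.2,3.3],"delta_rot":[0,0,0],"gripper":0}]' 10
python3 b.py
python3 - <<'E'
from b import *
q=read_camera("scene")
for k in("lid_edge",): print(k,[(r["uv"],r["p"]) for r in mark_of(q,k)])
for th in (.5,.4,.3,.2,.1,0): print(th,proj(q,T(v,lid(th,.108,0))))
E
```

```text
time: 8.03
tcp_pos: [0.4738, -0.2313, 0.0876]
orientation: [[0.792, 0.611, -0.003], [0.611, -0.792, 0.002], [-0.001, -0.003, -1.0]]
ft_force: [0.2, -0.9, 0.0]
grip_width: 0.005
grip_force: 0.0
t 8.0333 tcp bal [ 0.0128 -0.0026  0.0876] F bal [ 0.8284 -0.3855  0.031 ] 
 [[-0.0002  1.     -0.0034]
 [ 1.      0.0002 -0.0008]
 [-0.0008 -0.0034 -1.    ]] 0.005400151650803092
t 8.0333 tcp bal [ 0.0128 -0.0026  0.0876] F bal [ 0.8284 -0.3855  0.031 ] 
 [[-0.0002  1.     -0.0034]
 [ 1.      0.0002 -0.0008]
 [-0.0008 -0.0034 -1.    ]] 0.005400151650803092
lid_edge [([257.3, 204.0], 0.7), ([252.2, 209.5], 0.5)]
0.5 [253.9524 191.7342]
0.4 [254.0804 196.8539]
0.3 [254.1684 201.7579]
0.2 [254.2158 206.3831]
0.1 [254.2228 210.673 ]
0 [254.19   214.5786]
```

```bash
python3 -m crank '[{"delta_pos":[0,-0.1,0.4],"delta_rot":[0,0,0],"gripper":0},{"delta_pos":[0,-0.2,0.8],"delta_rot":[0,0,0],"gripper":0},{"delta_pos":[0,-0.3,1.2],"delta_rot":[0,0,0],"gripper":0},{"delta_pos":[0,-0.4,1.6],"delta_rot":[0,0,0],"gripper":0},{"delta_pos":[0,-0.5,2.0],"delta_rot":[0,0,0],"gripper":0},{"delta_pos":[0,-0.5,2.3],"delta_rot":[0,0,0],"gripper":0},{"delta_pos":[0,-0.5,2.3],"delta_rot":[0,0,0],"gripper":0}]' 10
python3 b.py
```

```text
time: 8.72
tcp_pos: [0.4719, -0.2283, 0.067]
orientation: [[0.792, 0.611, -0.001], [0.611, -0.792, 0.001], [-0.0, -0.002, -1.0]]
ft_force: [-2.7, 1.6, 6.5]
grip_width: 0.002
grip_force: 3.3
t 8.7167 tcp bal [ 0.0093 -0.0023  0.067 ] F bal [-2.9065 -1.1654  6.5305] 
 [[-0.0003  1.     -0.0017]
 [ 1.      0.0003 -0.0005]
 [-0.0005 -0.0017 -1.    ]] 0.0022223572092248036
```

The force reads 6.5 N, so the lid has reached its stop. I'll press a little more, then hold, release and look.

```bash
python3 -m crank '[{"delta_pos":[0,0,0.1],"delta_rot":[0,0,0],"gripper":0},{"delta_pos":[0,0,0.1],"delta_rot":[0,0,0],"gripper":0},{"delta_pos":[0,0,0.1],"delta_rot":[0,0,0],"gripper":0},{"delta_pos":[0,0,0.1],"delta_rot":[0,0,0],"gripper":0}]' 10
python3 -m crank '[{"delta_pos":[0,0,-1.5],"delta_rot":[0,0,0],"gripper":0},{"delta_pos":[0,0,-3.5],"delta_rot":[0,0,0],"gripper":0},{"delta_pos":[0,-3,-3.5],"delta_rot":[0,0,0],"gripper":0},{"delta_pos":[0,-6,-3.5],"delta_rot":[0,0,0],"gripper":0},{"delta_pos":[-1.5,-9.3,-3.5],"delta_rot":[0,0,0],"gripper":0},{"delta_pos":[-3.4,-9.3,-3.5],"delta_rot":[0,0,0],"gripper":0},{"delta_pos":[-3.4,-9.3,-3.5],"delta_rot":[0,0,0],"gripper":0}]' 10
python3 - <<'E'
from b import *
q=read_camera("scene")
print([(r["uv"],r["p"]) for r in mark_of(q,"lid_edge")])
p=read_camera("top")
o=np.hstack([cv2.resize(p["color"][130:290,130:310,::-1],(450,400),interpolation=cv2.INTER_CUBIC),cv2.resize(q["color"][140:300,200:305,::-1],(263,400),interpolation=cv2.INTER_CUBIC)])
cv2.imwrite("pics/a7.png",o)
E
```

```text
time: 9.05
tcp_pos: [0.4719, -0.2284, 0.0669]
orientation: [[0.792, 0.611, -0.002], [0.611, -0.792, 0.001], [-0.001, -0.002, -1.0]]
ft_force: [-3.9, 3.8, 12.2]
grip_width: 0.008
grip_force: 6.1
time: 9.63
tcp_pos: [0.3862, -0.1751, 0.0997]
orientation: [[0.792, 0.61, -0.001], [0.61, -0.792, 0.0], [-0.001, -0.001, -1.0]]
ft_force: [0.0, -0.1, 0.8]
grip_width: 0.003
grip_force: 0.0
t 9.6333 tcp bal [-0.0852 -0.0377  0.0997] F bal [ 0.105  -0.041   0.7869] 
 [[ 0.0006  1.     -0.001 ]
 [ 1.     -0.0006 -0.0008]
 [-0.0008 -0.001  -1.    ]] 0.003260511847014003
[([255.7, 215.8], 0.71), ([275.8, 249.9], 0.22)]
```

View pics/a7.png

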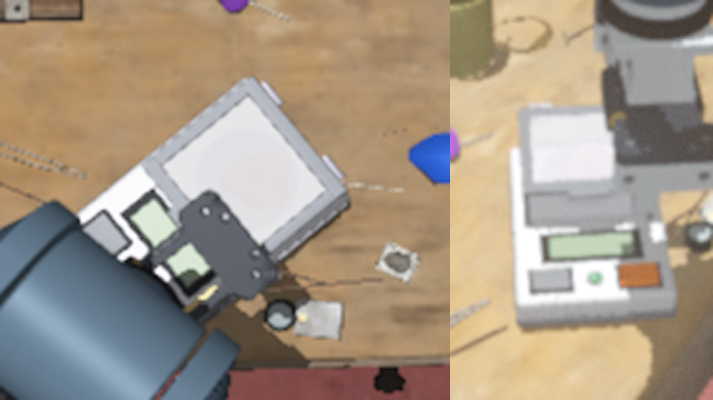

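The lid lies flat and shut, with its edge at row 216 against 214.6 predicted. The dish is under it and the tray and loupe haven't moved. The tare key is at scene pixel (276,250). I'll check where the tip is relative to it before pressing.

```bash
python3 - <<'E'
from b import *
q=read_camera("scene");p=read_camera("top")
f=lambda *b:proj(q,T(v,b))
print("pred tare",f(-.083,-.036,.0425),"mark",[(r["uv"],r["p"]) for n in("tare_top","power_top") for r in mark_of(q,n)[:1]],"pred power",f(-.083,.036,.0425))
for z in(.075,.092,.117): print(z,f(-.0977,-.0377,z),f(-.0727,-.0377,z))
c=cv2.cvtColor(q["color"],cv2.COLOR_RGB2HSV);m=cv2.inRange(c,(4,150,90),(20,255,255));m[:240]=0;m[262:]=0;m[:,:262]=0;m[:,290:]=0
ys,xs=np.nonzero(m);print("orange",xs.mean(),ys.mean(),xs.min(),xs.max(),ys.min(),ys.max())
# light-grey column under body: rows profile
for r in range(205,246,3): print(r,q["color"][r,270:294:2].mean(1).astype(int))
E
```

```text
t 9.7833 tcp bal [-0.0825 -0.0359  0.1009] F bal [-0.931  -0.0739 -0.1997] 
 [[ 0.0007  1.      0.0009]
 [ 1.     -0.0007  0.0006]
 [ 0.0006  0.0009 -1.    ]] 0.007337542710530833
pred tare [273.641  247.0667] mark [([273.5, 249.2], 0.53), ([240.2, 249.9], 0.43)] pred power [238.4839 248.8831]
0.075 [276.0096 241.7964] [274.5791 232.4705]
0.092 [276.4044 235.9372] [274.9453 226.6165]
0.117 [277.0058 227.0152] [275.5026 217.7095]
orange 275.1041666666667 249.71875 268 282 246 253
205 [145 144 143 147 151 150 157 158 157 160 158 160]
208 [146 156 161 163 161 162 160 163 162 161 160 160]
211 [125 149 165 162 163 162 161 161 162 162 161 162]
214 [157 162 163 162 162 162 162 162 165 164 165 166]
217 [174 152 162 163 162 162 168 180 184 180 185 191]
220 [174 155 162 160 162 161 161 183 187 189 194 190]
223 [176 165 168 167 158 149 158 185 196 196 193 194]
226 [166 162 162 163 144 130 162 176 191 190 168 144]
229 [222 179 162 164 171 222 230 212 150 121 115 139]
232 [164 135  95 150 161 236 255 242 140 116 128 118]
235 [197 144  81 143 164 211 227 186 147 123 117 112]
238 [126 120  87 116 164 162 162 164 155 154 165 158]
241 [107 105  83  96 158 164 161 165 166 190 193 186]
244 [149 152 150 150 153 152 145 156 162 185 189 168]
```

The visible tip (row about 227) agrees with an offset of +17.5 mm and sits over the key. I'll descend to just above it with a small shift toward the orange centroid.

```bash
python3 -m crank '[{"delta_pos":[-0.2,-0.2,2],"delta_rot":[0,0,0],"gripper":0},{"delta_pos":[-0.2,-0.2,4],"delta_rot":[0,0,0],"gripper":0},{"delta_pos":[-0.2,-0.2,5.5],"delta_rot":[0,0,0],"gripper":0},{"delta_pos":[-0.2,-0.2,6.5],"delta_rot":[0,0,0],"gripper":0},{"delta_pos":[-0.2,-0.2,7],"delta_rot":[0,0,0],"gripper":0},{"delta_pos":[-0.2,-0.2,7],"delta_rot":[0,0,0],"gripper":0},{"delta_pos":[-0.2,-0.2,7],"delta_rot":[0,0,0],"gripper":0}]' 10
python3 b.py
```

```text
time: 10.57
tcp_pos: [0.3861, -0.1756, 0.0309]
orientation: [[0.792, 0.611, 0.0], [0.611, -0.792, -0.0], [0.0, 0.0, -1.0]]
ft_force: [-0.1, -0.4, -0.2]
grip_width: 0.008
grip_force: 0.0
t 10.5667 tcp bal [-0.0849 -0.0381  0.0309] F bal [ 0.2446 -0.366  -0.1832] 
 [[-0.0002  1.      0.0004]
 [ 1.      0.0002  0.0001]
 [ 0.0001  0.0004 -1.    ]] 0.007522529246609588
```

```bash
python3 -m crank '[{"delta_pos":[0,0,0.2],"delta_rot":[0,0,0],"gripper":0},{"delta_pos":[0,0,0.4],"delta_rot":[0,0,0],"gripper":0},{"delta_pos":[0,0,0.5],"delta_rot":[0,0,0],"gripper":0},{"delta_pos":[0,0,0.6],"delta_rot":[0,0,0],"gripper":0},{"delta_pos":[0,0,0.6],"delta_rot":[0,0,0],"gripper":0},{"delta_pos":[0,0,0.6],"delta_rot":[0,0,0],"gripper":0}]' 10
```

```text
time: 11.07
tcp_pos: [0.386, -0.1756, 0.0249]
orientation: [[0.792, 0.61, 0.001], [0.61, -0.792, -0.001], [0.0, 0.001, -1.0]]
ft_force: [-0.7, 0.3, 2.0]
grip_width: 0.007
grip_force: 0.9
```

```bash
python3 -m crank '[{"delta_pos":[0,0,0.1],"delta_rot":[0,0,0],"gripper":0},{"delta_pos":[0,0,0.2],"delta_rot":[0,0,0],"gripper":0},{"delta_pos":[0,0,0.3],"delta_rot":[0,0,0],"gripper":0},{"delta_pos":[0,0,0.3],"delta_rot":[0,0,0],"gripper":0},{"delta_pos":[0,0,0.3],"delta_rot":[0,0,0],"gripper":0}]' 10
```

```text
time: 11.48
tcp_pos: [0.386, -0.1757, 0.0226]
orientation: [[0.792, 0.611, -0.0], [0.611, -0.792, -0.0], [-0.0, -0.0, -1.0]]
ft_force: [-2.5, 2.7, 11.4]
grip_width: 0.005
grip_force: 5.8
```

The force is 11.4 N, well past the key's 4 N, so it is fully down. I'll release it and back away upward.

```bash
python3 -m crank '[{"delta_pos":[0,0,-1],"delta_rot":[0,0,0],"gripper":0},{"delta_pos":[0,0,-4],"delta_rot":[0,0,0],"gripper":0},{"delta_pos":[0,0,-8],"delta_rot":[0,0,0],"gripper":0},{"delta_pos":[0,0,-12],"delta_rot":[0,0,0],"gripper":0},{"delta_pos":[0,0,-15],"delta_rot":[0,0,0],"gripper":0},{"delta_pos":[0,0,-15],"delta_rot":[0,0,0],"gripper":0},{"delta_pos":[0,0,-15],"delta_rot":[0,0,0],"gripper":0},{"delta_pos":[0,0,-15],"delta_rot":[0,0,0],"gripper":0}]' 10
python3 - <<'E'
from b import *
q=read_camera("scene")
print([(r["uv"],r["p"]) for r in mark_of(q,"lid_edge")[:1]],get_state()["ft_force"])
print(job_done())
E
```

```text
time: 12.15
tcp_pos: [0.3849, -0.1748, 0.1704]
orientation: [[0.792, 0.61, -0.001], [0.61, -0.792, 0.001], [-0.0, -0.002, -1.0]]
ft_force: [-0.4, -0.6, -0.7]
grip_width: 0.007
grip_force: 0.0
t 12.15 tcp bal [-0.0862 -0.0385  0.1704] F bal [ 0.2094 -0.6657 -0.6727] 
 [[-0.0001  1.     -0.0018]
 [ 1.      0.0001 -0.0005]
 [-0.0005 -0.0018 -1.    ]] 0.007159527105185256
[] [-0.077   0.1426 -0.2698]
the job is handed in; nothing more can be done
None
```

I pushed the lid gently shut, pressed the tare key down to its stop (about 11 N) and released it, then handed the job in at about 12 s; no verdict came back, and the lid was last seen shut just before the key press.

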